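# Unload dried plaster bars to the marking jig and reload the drying box

## Task

Lift every dried plaster bar out of the drying box through its round port, fetch the bar that lies on the bench in front of the jig too, and lay each flat in a bay of its own in the marking jig, pushed fully home: long side flush against the back fence and end against the end stop. Lay the fresh round plaster disc from the bench flat and centred on a pedestal in the box, in through the port, and when bars and disc are all in place press the dryer's start button fully down and let it go. If a bar gets knocked out of place at any time, put it home again; leave the other things on the bench where they are.

Things in the scene. Friction and masses are not known exactly. Their poses are not given: they have to be found in the camera images.
- drybox: fixed closed drying box, 190 mm (x) by 330 mm (y) by 140 mm high, origin under its centre on the bench; clear walls, white flat roof 6 mm thick with two round ports ringed by black rubber. Under each port stands a round aluminium pedestal, 32 mm across, top 85 mm above the bench. A bar let fall to the box's floor cannot be fetched
- port1 (a point): centre of the left (+y) round port of the drying box, at the roof's upper face, 140 mm above the bench; the port is 116 mm in diameter, the pedestal's axis straight below its centre, the pedestal's top 55 mm below this point; a bar lying on it has its top 13 mm below the roof's underside
- port2 (a point): centre of the right (-y) round port, 150 mm from port1 along the box's y axis; otherwise as port1
- jig: fixed marking jig on a green gridded mat: three alike bays in a row along its y, 150 mm apart. Each has a back fence (aluminium strip 90 mm long along y, 12 mm thick) on its +x side and an end stop (strip 40 mm long along x, 12 mm thick) on its -y side, both 14 mm high; it is open at -x, at +y and above. A bar in it lies along y on the bench
- bay1 (a point): left (+y) bay of the jig: the point where a bar's centre is when it is fully home, 18 mm above the bench; x points to the back fence, whose face is 18 mm away, and the end stop's face is 44 mm away towards -y
- bay2 (a point): middle bay of the jig, 150 mm from bay1 towards -y, otherwise like it (50 mm are free between a home bar's +y end and the next bay's end stop)
- bay3 (a point): right (-y) bay of the jig, 150 mm from bay2 towards -y, otherwise like it
- start (a joint): the black round push button, 40 mm in diameter, in a grey round housing flat on the bench: travel in m, 0 up, 0.006 fully down; a spring of up to 5 N returns it; it counts as pressed beyond 0.004
- start_top (a point): centre of the top face of the dryer's start button, about 22 mm above the bench when up
- disc_center (a point): centre of the fresh cream plaster disc, 52 mm in diameter, 30 mm high, 100 g or so, z its axis, lying flat on the bench to the left of the bench bar; on a pedestal its centre is 40 mm below the port's centre point
- barA_mid (a point): centre of a cream plaster bar, 88 x 36 x 36 mm, 130 g or so, x along its length, z up; lying across the pedestal under port1, at any angle (if there); it may be absent (one or both of the box's bars are there)
- barB_mid (a point): centre of a cream plaster bar, 88 x 36 x 36 mm, 130 g or so, x along its length, z up; lying across the pedestal under port2, at any angle (if there); it may be absent (one or both of the box's bars are there)
- barC_mid (a point): centre of a cream plaster bar, 88 x 36 x 36 mm, 130 g or so, x along its length, z up; lying on the bench in front of the jig, at any angle
- bottle: bystander to be left alone: white plastic bottle, 56 mm across, 150 mm tall; origin at the centre of its underside
- beaker: bystander to be left alone: glass beaker, 72 mm across, 90 mm tall; origin at the centre of its underside
- brush: bystander to be left alone: brush lying on the bench, about 200 mm long
- spatula: bystander to be left alone: spatula lying on the bench, about 200 mm long
- soap: bystander to be left alone: white block of soap, 100 x 65 x 45 mm; origin at the centre of its underside
- jar: bystander to be left alone: amber jar, 68 mm across, 85 mm tall; origin at the centre of its underside
- dish: bystander to be left alone: white ceramic dish, 100 mm across, 30 mm high; origin at the centre of its underside

How it is judged:
On the way, in this order (a step that is already met when the one before it is completed fails the run):
1. every bar lies home in a bay and the disc lies on a pedestal in the box (((x of barA_mid in the frame of bay1 between -0.003 and 0.004 m and y of barA_mid in the frame of bay1 between -0.004 and 0.003 m and z of barA_mid in the frame of bay1 between -0.005 and 0.005 m and angle between the x axis of barA_mid and the y axis of bay1, either way round below 0.05 rad) or (x of barA_mid in the frame of bay2 between -0.003 and 0.004 m and y of barA_mid in the frame of bay2 between -0.004 and 0.003 m and z of barA_mid in the frame of bay2 between -0.005 and 0.005 m and angle between the x axis of barA_mid and the y axis of bay2, either way round below 0.05 rad) or (x of barA_mid in the frame of bay3 between -0.003 and 0.004 m and y of barA_mid in the frame of bay3 between -0.004 and 0.003 m and z of barA_mid in the frame of bay3 between -0.005 and 0.005 m and angle between the x axis of barA_mid and the y axis of bay3, either way round below 0.05 rad)) and ((x of barB_mid in the frame of bay1 between -0.003 and 0.004 m and y of barB_mid in the frame of bay1 between -0.004 and 0.003 m and z of barB_mid in the frame of bay1 between -0.005 and 0.005 m and angle between the x axis of barB_mid and the y axis of bay1, either way round below 0.05 rad) or (x of barB_mid in the frame of bay2 between -0.003 and 0.004 m and y of barB_mid in the frame of bay2 between -0.004 and 0.003 m and z of barB_mid in the frame of bay2 between -0.005 and 0.005 m and angle between the x axis of barB_mid and the y axis of bay2, either way round below 0.05 rad) or (x of barB_mid in the frame of bay3 between -0.003 and 0.004 m and y of barB_mid in the frame of bay3 between -0.004 and 0.003 m and z of barB_mid in the frame of bay3 between -0.005 and 0.005 m and angle between the x axis of barB_mid and the y axis of bay3, either way round below 0.05 rad)) and ((x of barC_mid in the frame of bay1 between -0.003 and 0.004 m and y of barC_mid in the frame of bay1 between -0.004 and 0.003 m and z of barC_mid in the frame of bay1 between -0.005 and 0.005 m and angle between the x axis of barC_mid and the y axis of bay1, either way round below 0.05 rad) or (x of barC_mid in the frame of bay2 between -0.003 and 0.004 m and y of barC_mid in the frame of bay2 between -0.004 and 0.003 m and z of barC_mid in the frame of bay2 between -0.005 and 0.005 m and angle between the x axis of barC_mid and the y axis of bay2, either way round below 0.05 rad) or (x of barC_mid in the frame of bay3 between -0.003 and 0.004 m and y of barC_mid in the frame of bay3 between -0.004 and 0.003 m and z of barC_mid in the frame of bay3 between -0.005 and 0.005 m and angle between the x axis of barC_mid and the y axis of bay3, either way round below 0.05 rad)) and ((x of disc_center in the frame of port1 between -0.012 and 0.012 m and y of disc_center in the frame of port1 between -0.012 and 0.012 m and z of disc_center in the frame of port1 between -0.045 and -0.035 m and angle between disc_center's own z axis and vertical below 0.1 rad) or (x of disc_center in the frame of port2 between -0.012 and 0.012 m and y of disc_center in the frame of port2 between -0.012 and 0.012 m and z of disc_center in the frame of port2 between -0.045 and -0.035 m and angle between disc_center's own z axis and vertical below 0.1 rad))), for 0.2 s.
2. the start button is pressed down (value of joint start above 0.004 m), for 0.05 s.
At the end, for the whole second after the job is handed in: every bar present lies flat and at rest in a bay, within 3 mm of the back fence and of the end stop and within 0.05 rad of the bay's direction; the disc lies flat and at rest on a pedestal, its centre within 12 mm of the port's axis along each of the box's x and y; the button is up again (all of step 1 and linear speed of each of barA, barB, barC, disc below 0.02 m/s and value of joint start below 0.002 m); the robot touches nothing.
It fails at once if a bystander (bottle, beaker, brush, spatula, soap, jar or dish) is moved by more than 40 mm (distance of any of bottle, beaker, brush, spatula, soap, jar, dish from where it was at the start of the episode above 0.04 m).
Of barA, barB only 1 to 2 are there at a start; the rules pass over those that are not, and their reading is None.
At some moment in a run one of barC may be knocked a few centimetres aside while the robot is not near it.
It also fails if it takes over 210 s, if anything falls off the work surface, if the arm or the gripper's body presses on something with over 40 N, if the wrist force passes 120 N, or if a joint passes its speed limit or range.

## Robot

A 7-joint arm with a two-finger parallel gripper is mounted at the origin on the work surface. World frame = base frame: x ahead of the robot, y to its left, z up, the work surface at z = 0. Lengths are in m, angles in rad, forces in N, time in s.
With the tool pointing down it reaches from about 0.4 to 0.85 m from the base axis. Payload 10.4 kg.
Tool frame: the origin (TCP) lies at the very end of the fingers, on their centre line; the grasp point (between the pads) lies 19 mm behind it (r.pinch_z is the distance from the TCP to the grasp point, in m); z points along the fingers, y is the line along which they close (so a half turn about z gives the same grasp; the last joint's range is limited). The gripper opens to 87 mm and grips with 3 to 60 N. Pads are 19 mm wide; open, the fingers measure 117 mm over their backs; the gripper's body (75 mm by 190 mm) begins 51 mm behind the grasp point.
Start: joints at [1.193, 0.332, -0.065, 1.46, 0.022, 1.35, -0.088], TCP at [0.217, -0.586, 0.223] pointing down, gripper open.
Joint ranges: [-2.6, 2.6], [-0.5, 2.12], [-1.47, 1.34], [0.16, 2.42], [-1.27, 4.41], [0.06, 2.06], [-2.6, 2.6]. Speed limits (rad/s): [2.22, 2.22, 2.79, 2.79, 3.14, 3.14, 3.14].

## Interface

Orientations are given as a unit quaternion [x, y, z, w].
In Python, from bench import sensors, vision, r gives the robot as it stands.
- The arm moves only by the shell command python3 -m crank 'ROWS' [OPENING] [FORCE]. ROWS is JSON, a list of rows, each a list of 2 entries, a list of its own where there are three numbers: the shift along the tool's x, y, z normalised to -1 to 1, where 1 is 3 cm, then the turn about the tool's z normalised to -1 to 1, where 1 is 8 degrees. A call has 1 to 12 rows; each row shifts and turns the commanded pose from where the row before left it, along the tool's axes as they then stand; what a row does not reach is not made up. A row lasts 1/8 s, in which the tool goes at most 62.5 mm and 10.7 degrees, less where a joint would pass 70% of its speed; a pose out of reach is approached as far as the arm can. A call with a number of a shift or a turn outside -1 to 1 is refused whole. A call with a gripper value outside its range is refused whole. OPENING is the opening, from 0 (shut) to 1 (fully open), set as the call begins (- or left out, the last holds). The fingers move at their own pace and stop on an object; FORCE is the grip in N (left out, the last holds). Time passes only in rows, so rows that do not move let the fingers close. It gives the time, the measured TCP pose, the force, the opening and the grip force at its end, in the units of the state.
- sensors.read_state(): the state, without advancing time (a new reading comes with each control period).
- vision.camera(name): name is "scene" or "top" or "wrist"; returns the picture (400x640x3 uint8, red, green, blue); there is no depth.
- vision.camera_model(name): a dict with "vertical_fov" (degrees; the focal length in pixels is half the picture's height over the tangent of half this angle, whatever the lens; pixels are square), "cx", "cy" (the principal point, pixels), "camera_from_world" (4x4, takes a point from world to camera coordinates); the wrist camera has in their place "hand_eye" (4x4, takes a point from camera to tool coordinates, whose origin is the TCP and whose axes are the flange's). Camera axes: x right, y down, z forward; pixel columns grow to the right and rows downward; lengths in m; the calibration is good to about 2 mm. The wrist camera is an equidistant fisheye: a pixel r from the principal point sees the ray r / f radians off the axis. A picture is of the moment at which its call begins: read the wrist's pose just before it. camera_model takes no time and is no camera call.
- r.close_job(): hands the job in; it is judged then, once.
The state is a dict: "time": time; "joint_positions": joint angles; "joint_vel": joint speeds; "joint_torque": joint torques, N m; "ee_pos": TCP position; "eef_rot": TCP orientation; "ft_force": force on the tool from outside, world axes, zero at the start; "torque": the same for the moment, N m; "width": finger opening in m; "grip_force": force on a finger pad.
Only numpy, scipy, OpenCV 4.12 (cv2) and the standard library are available. Lean on these libraries where they do the work, as an engineer would, in place of code of your own. Each camera call takes 0.05 s, during which the arm holds its last target. There are 200 camera calls.

## Working session

There is one attempt and no reset: what is moved stays moved. The work goes in short steps, Python scripts to look and compute and a shell command to move; the robot and the scene stay as the last step left them, time stands still between calls to the robot, and variables do not carry over. Pictures are saved under pics/ and viewed, at most 14 in all, crops included, and the job is handed in when it is done.

```bash
ls; mkdir -p pics
python3 - <<'E'
from bench import sensors, vision, r
import cv2, numpy as np
s=sensors.read_state(); print(s['time'],s['ee_pos'],s['eef_rot'],s['width'],r.pinch_z)
for n in ['scene','top','wrist']:
    m=vision.camera_model(n); print(n,{k:np.round(v,4).tolist() for k,v in m.items()})
    cv2.imwrite(f'pics/{n}0.png',vision.camera(n)[:,:,::-1])
E
```

```text
pics
0.0 [ 0.2169585  -0.58573382  0.22173966] [ 9.84308664e-01  1.76453781e-01 -1.71327734e-04 -6.98363641e-04] 0.086763917380037 0.0187
scene {'vertical_fov': 43.6621, 'cx': 322.0886, 'cy': 198.2553, 'camera_from_world': [[-0.0117, 0.9999, 0.0101, -0.0509], [0.8454, 0.0153, -0.5339, -0.3832], [-0.534, 0.0023, -0.8455, 1.7914], [0.0, 0.0, 0.0, 1.0]]}
top {'vertical_fov': 50.3747, 'cx': 318.127, 'cy': 196.2262, 'camera_from_world': [[0.0255, -0.9996, 0.0092, 0.0303], [-0.987, -0.0266, -0.1584, 0.5427], [0.1586, -0.005, -0.9873, 1.086], [0.0, 0.0, 0.0, 1.0]]}
wrist {'vertical_fov': 65.7065, 'cx': 320.1675, 'cy': 196.9252, 'hand_eye': [[0.0003, -0.9535, -0.3013, 0.082], [1.0, 0.0001, 0.0006, -0.0005], [-0.0006, -0.3013, 0.9535, -0.163], [0.0, 0.0, 0.0, 1.0]]}
```

View pics/top0.png

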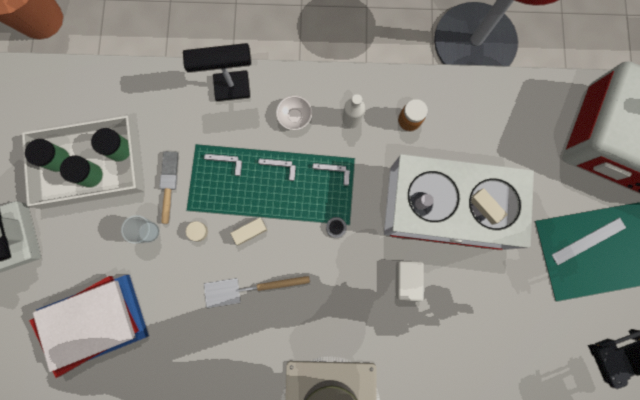

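View pics/scene0.png

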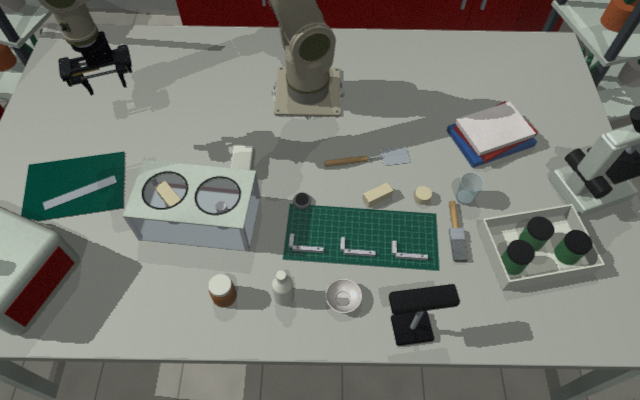

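The top view shows barB in the right port (489,206), an empty left pedestal (433,196), barC at (248,231), the disc at (195,231), the button at (337,227), and three L bays at about (230,160), (285,165) and (338,170). The scene view agrees with this. BarA is absent.

```bash
cat > h.py <<'E'
import numpy as np, cv2
from bench import sensors, vision, r
from scipy.spatial.transform import Rotation as R
def state():
    s=sensors.read_state(); return s,np.array(s['ee_pos']),R.from_quat(s['eef_rot'])
def rays(name,px,pose=None):
    """pixels -> (origin, directions) in world"""
    m=vision.camera_model(name); f=200/np.tan(np.radians(m['vertical_fov'])/2)
    px=np.atleast_2d(px).astype(float); d=(px-[m['cx'],m['cy']])/f
    if name=='wrist':
        th=np.linalg.norm(d,axis=1,keepdims=True); n=d/np.maximum(th,1e-9)
        c=np.hstack([n*np.sin(th),np.cos(th)]); H=np.array(m['hand_eye']); p,q=pose
        return p+q.apply(H[:3,3]), q.apply(c@H[:3,:3].T)
    T=np.array(m['camera_from_world']); c=np.hstack([d,np.ones((len(d),1))])
    return -T[:3,:3].T@T[:3,3], c@T[:3,:3]
def plane(name,px,z,pose=None):
    o,d=rays(name,px,pose); return (o+d*((z-o[2])/d[:,2:]))[:,:2]
def proj(P,pose):
    """world -> wrist pixels"""
    m=vision.camera_model('wrist'); f=200/np.tan(np.radians(m['vertical_fov'])/2); H=np.array(m['hand_eye']); p,q=pose
    c=(q.inv().apply(np.atleast_2d(P)-p)-H[:3,3])@H[:3,:3]
    th=np.arctan2(np.linalg.norm(c[:,:2],axis=1),c[:,2]); n=c[:,:2]/np.linalg.norm(c[:,:2],axis=1,keepdims=True)
    return n*(th*f)[:,None]+[m['cx'],m['cy']]
def shot(name,fn=None):
    s,p,q=state(); im=vision.camera(name)[:,:,::-1].copy()
    if fn: cv2.imwrite('pics/'+fn,im)
    return im,(p,q)
def goto(target,yaw=None):
    """prints units of 3cm along tool axes and units of 8deg, to get TCP to target and tool x at world yaw (deg, mod 180)"""
    s,p,q=state(); d=q.inv().apply(np.array(target)-p)/.03
    x=q.apply([1,0,0]); cur=np.degrees(np.arctan2(x[1],x[0])); out=''
    if yaw is not None:
        t=-((yaw-cur+90)%180-90); out=f'turn {t/8:.2f} units'   # tool z is down
    print('t %.2f'%s['time'],'pos',p.round(4),'yaw %.2f'%cur,'shift units',d.round(3),out,'width %.4f'%s['width'],'F',np.round(s['ft_force'],1))
def blobs(mask,amin=100):
    c,_=cv2.findContours(mask.astype(np.uint8),cv2.RETR_EXTERNAL,cv2.CHAIN_APPROX_NONE)
    return sorted([k for k in c if cv2.contourArea(k)>amin],key=cv2.contourArea,reverse=True)
E
python3 - <<'E'
from h import *
im=cv2.imread('pics/top0.png'); hsv=cv2.cvtColor(im,cv2.COLOR_BGR2HSV)
print([ (p,hsv[p[1],p[0]].tolist()) for p in [(195,231),(248,231),(491,205),(337,227),(330,167),(347,177),(600,110),(460,230)]])
cream=(hsv[...,0]>12)&(hsv[...,0]<32)&(hsv[...,1]>45)&(hsv[...,2]>150)
for c in blobs(cream):
    (u,v),wh,a=cv2.minAreaRect(c)
    if v<130 or v>260: continue
    z=.12 if u>400 else .033
    P=plane('top',cv2.boxPoints(((u,v),wh,a)),z)
    e=[np.linalg.norm(P[i]-P[i-1]) for i in (1,2)]; k=np.argmax(e); dd=P[k+1]-P[k]
    print((round(u),round(v)),P.mean(0).round(4),'size',np.round(e,4),'dir %.1f'%np.degrees(np.arctan2(dd[1],dd[0])))
print('button',plane('top',[[337,227]],.022))
print('ports',plane('top',[[433,196],[495,203]],.14))
# jig corners (inner L elbow) rough
print('jig',plane('top',[[205,157],[241,159],[238,174],[260,161],[292,179],[313,166],[347,184]],.014))
sc=lambda px,z: plane('scene',px,z).round(3).tolist()
print('scene',sc([[165,190],[218,195]],.14),sc([[378,192],[424,192]],.033),sc([[302,200]],.022))
goto([.5,0,.3],0)
E
```

```text
[((195, 231), [21, 39, 204]), ((248, 231), [21, 38, 206]), ((491, 205), [20, 39, 205]), ((337, 227), [120, 16, 32]), ((330, 167), [162, 7, 194]), ((347, 177), [162, 8, 156]), ((600, 110), [3, 73, 91]), ((460, 230), [34, 10, 199])]
(166, 205) [0.5078 0.4471] size [0.094  0.0174] dir -0.9
button [[ 0.46310595 -0.00824529]]
ports [[ 0.53422365 -0.23415415]
 [ 0.52106324 -0.38468996]]
jig [[ 0.64753357  0.35905406]
 [ 0.64462627  0.25964819]
 [ 0.60218664  0.26557118]
 [ 0.64042009  0.2070554 ]
 [ 0.59225967  0.1171131 ]
 [ 0.63033566  0.06058453]
 [ 0.58242135 -0.03387398]]
scene [[0.521, -0.383], [0.535, -0.233]] [[0.447, 0.227], [0.445, 0.367]] [[0.474, -0.005]]
t 0.15 pos [ 0.217  -0.5858  0.222 ] yaw 20.33 shift units [ 15.628 -15.036  -2.585] turn 2.54 units width 0.0869 F [-0.1  0.7 -0.5]
```

Run:
```python
import cv2
im=cv2.imread('pics/top0.png')
a=cv2.resize(im[130:300,100:370],None,fx=2.9,fy=2.9,interpolation=cv2.INTER_CUBIC); cv2.imwrite('pics/jigcrop.png',a)
```

```text
(no output)
```

View pics/jigcrop.png

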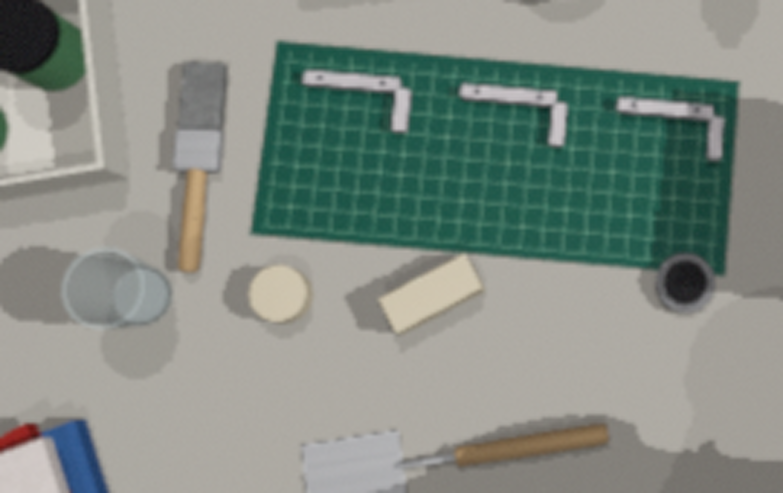

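The crop shows that each bay's fence lies along y, with its end stop at the right end. The disc is at crop (279,293), barC at (430,293) and the button at (685,282). My cream mask threshold was too strict, so I'm refining it and fitting the jig.

```bash
cat >> h.py <<'E'
def cream(im):
    h=cv2.cvtColor(im,cv2.COLOR_BGR2HSV); return (h[...,0]>14)&(h[...,0]<30)&(h[...,1]>28)&(h[...,1]<75)&(h[...,2]>140)
def rect(name,c,z,pose=None):
    P=plane(name,c[:,0],z,pose).astype(np.float32)*1000
    (x,y),(w,h),a=cv2.minAreaRect(P)
    if h>w: w,h,a=h,w,a+90
    return np.array([x,y])/1000,(round(w,1),round(h,1)),round((a+90)%180-90,1)
E
python3 - <<'E'
from h import *
im=cv2.imread('pics/top0.png')
for c in blobs(cream(im),150):
    u,v=c[:,0].mean(0)
    if 130<v<260: print(round(u),round(v),rect('top',c,.12 if u>400 else .034))
h=cv2.cvtColor(im,cv2.COLOR_BGR2HSV)
strip=(h[...,1]<35)&(h[...,2]>110); strip[:148]=0; strip[195:]=0; strip[:,:200]=0; strip[:,356:]=0
for c in blobs(strip,80):
    print('L',c[:,0].mean(0).round(),rect('top',c,.014),plane('top',cv2.convexHull(c)[:,0],.014).round(3).tolist()[::2])
goto([.521,-.385,.30],0)
E
```

```text
248 231 (array([0.44519653, 0.22620284]), (90.0, 41.7), -61.1)
490 205 (array([ 0.51829053, -0.38008044]), (86.7, 34.8), 41.4)
196 231 (array([0.4420004 , 0.36290771]), (59.0, 51.8), 73.3)
L [315. 157.] (array([0.61575653, 0.09602655]), (305.0, 129.5), -88.4) [[0.685, -0.055], [0.555, -0.051]]
L [226. 161.] (array([0.64186292, 0.30370563]), (113.0, 45.6), 64.1) [[0.657, 0.34], [0.653, 0.274], [0.622, 0.258], [0.599, 0.263], [0.645, 0.362], [0.656, 0.36]]
L [280. 165.] (array([0.63284161, 0.15395007]), (112.0, 46.9), 63.1) [[0.647, 0.18], [0.643, 0.122], [0.621, 0.11], [0.592, 0.125], [0.637, 0.212], [0.646, 0.21]]
L [334. 170.] (array([0.62291974, 0.00601638]), (109.7, 42.4), 63.7) [[0.639, 0.05], [0.635, -0.003], [0.63, -0.028], [0.616, -0.039], [0.582, -0.034], [0.625, 0.058], [0.636, 0.061]]
t 0.15 pos [ 0.217  -0.5858  0.222 ] yaw 20.33 shift units [11.826 -2.759 -2.598] turn 2.54 units width 0.0869 F [-0.1  0.7 -0.5]
```

```bash
python3 -m crank '[[[0.98,-0.23,-0.2],0],[[0.98,-0.23,-0.2],0],[[0.98,-0.23,-0.2],0],[[0.98,-0.23,-0.2],0],[[0.98,-0.23,-0.2],0],[[0.98,-0.23,-0.2],0],[[0.98,-0.23,-0.2],0],[[0.98,-0.23,-0.2],0],[[0.98,-0.23,-0.2],0],[[0.98,-0.23,-0.2],0],[[0.98,-0.23,-0.2],0],[[0.98,-0.23,-0.2],0]]' 0.65 25; python3 -m crank '[[[0,0,0],-0.9],[[0,0,0],-0.9],[[0,0,0],-0.83],[[0,0,0],0],[[0,0,0],0]]'
python3 - <<'E'
from h import *
goto([.5183,-.380,.102],41.4)
im,pose=shot('wrist','w1.png')
for c in blobs(cream(im),300): print(c[:,0].mean(0).round(),rect('wrist',c,.121,pose))
E
```

```text
time: 1.65
ee_pos: [0.5198, -0.3853, 0.2945]
eef_rot: [0.984, 0.176, -0.0, -0.0]
ft_force: [-0.3, 0.3, 1.2]
width: 0.0564
grip_force: 0.0
time: 2.28
ee_pos: [0.5191, -0.3859, 0.2944]
eef_rot: [0.936, 0.352, -0.0, -0.0]
ft_force: [0.7, 0.5, -0.0]
width: 0.0568
grip_force: 0.0
t 2.27 pos [ 0.5191 -0.3859  0.2944] yaw 41.21 shift units [ 0.111 -0.165  6.413] turn -0.02 units width 0.0568 F [ 0.7  0.5 -0. ]
[600.  85.] (array([ 0.90958344, -0.61126941]), (284.8, 155.7), -61.4)
[317. 173.] (array([ 0.51772766, -0.3812879 ]), (86.5, 36.0), 41.2)
[ 53. 221.] (array([ 0.1395257 , -0.08230925]), (181.7, 174.5), 89.8)
```

View pics/w1.png

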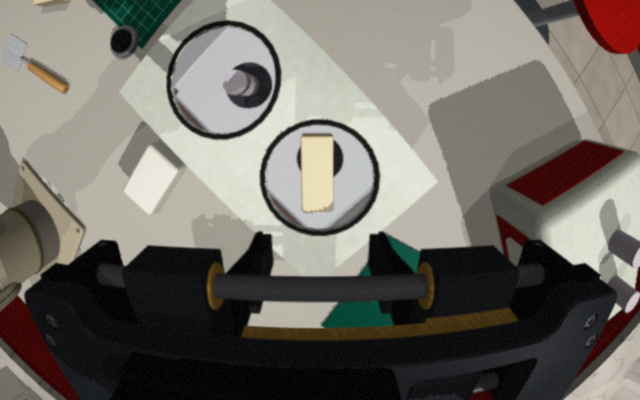

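The wrist view shows barB lying vertically at (317,173), inside its port ring, with the other port at (224,80). The measured centre, size and yaw agree with the top view. Descending to grasp.

```bash
python3 -m crank '[[[0.07,-0.15,0.9],0],[[0,0,0.9],0],[[0,0,0.9],0],[[0,0,0.9],0],[[0,0,0.9],0],[[0,0,0.6],0],[[0,0,0.6],0],[[0,0,0.6],0],[[0,0,0.11],0],[[0,0,0],0],[[0,0,0],0]]'; python3 -m crank '[[[0,0,0],0],[[0,0,0],0],[[0,0,0],0],[[0,0,0],0],[[0,0,0],0],[[0,0,0],0],[[0,0,0],0],[[0,0,0],0]]' 0 25
python3 - <<'E'
from h import *
import json
im=cv2.imread('pics/w1.png'); p=np.array([.5191,-.3859,.2944]); pose=(p,R.from_quat([.936,.352,0,0]))
g=cv2.cvtColor(im,cv2.COLOR_BGR2GRAY)
for cx,cy in [(224,80),(320,177)]:
    m=(g<60); yy,xx=np.mgrid[:400,:640]; d=np.hypot(xx-cx,yy-cy); m&=(d>48)&(d<68)
    pts=np.argwhere(m)[:,::-1]; P=plane('wrist',pts,.14,pose)
    A=np.c_[2*P,np.ones(len(P))]; s=np.linalg.lstsq(A,(P**2).sum(1),rcond=None)[0]
    print('port',s[:2].round(4),'r',np.sqrt(s[2]+s[0]**2+s[1]**2).round(4),len(P))
E
```

```text
time: 3.7
ee_pos: [0.5183, -0.3814, 0.1032]
eef_rot: [0.936, 0.353, 0.0, 0.001]
ft_force: [0.1, 0.4, -0.2]
width: 0.0566
grip_force: 0.0
time: 4.7
ee_pos: [0.5179, -0.3812, 0.1024]
eef_rot: [0.936, 0.353, 0.0, 0.0]
ft_force: [-0.9, 0.3, 2.7]
width: 0.0356
grip_force: 25.0
port [ 0.5331 -0.2345] r 0.0612 1355
port [ 0.5188 -0.3838] r 0.0611 1328
```

```bash
python3 -m crank '[[[0,0,-0.3],0],[[0,0,-0.8],0],[[0,0,-1],0],[[0,0,-1],0],[[0,0,-1],0],[[0,0,-1],0],[[0,0,0],0]]'
python3 - <<'E'
from h import *
goto([.57,.19,.25],86.7)
E
```

```text
time: 5.58
ee_pos: [0.5187, -0.3815, 0.258]
eef_rot: [0.936, 0.353, 0.001, 0.002]
ft_force: [-0.1, -0.8, -1.6]
width: 0.0356
grip_force: 25.0
t 5.58 pos [ 0.5187 -0.3815  0.258 ] yaw 41.37 shift units [ 13.873 -13.167   0.227] turn -5.67 units width 0.0356 F [-0.1 -0.8 -1.6]
```

```bash
python3 -m crank '[[[0.99,-0.94,0],0],[[0.99,-0.94,0],0],[[0.99,-0.94,0],0],[[0.99,-0.94,0],0],[[0.99,-0.94,0],0],[[0.99,-0.94,0],0],[[0.99,-0.94,0],0],[[0.99,-0.94,0],0],[[0.99,-0.94,0],0],[[0.99,-0.94,0],0],[[0.99,-0.94,0],0],[[0.99,-0.94,0],0]]' ; python3 -m crank '[[[0.99,-0.94,0],0],[[0.99,-0.94,0],0],[[0,0,0],-0.95],[[0,0,0],-0.95],[[0,0,0],-0.95],[[0,0,0],-0.95],[[0,0,0],-0.95],[[0,0,0],-0.95],[[0,0,0],0],[[0,0,0],0]]';  python3 - <<'E'
from h import *
goto([.57,.19,.25],86.7)
im,pose=shot('wrist','w2.png')
np.savez('w2.npz',p=pose[0],q=pose[1].as_quat())
E
```

```text
time: 7.08
ee_pos: [0.561, 0.1095, 0.254]
eef_rot: [0.936, 0.353, -0.001, -0.0]
ft_force: [0.1, 0.3, -2.6]
width: 0.0357
grip_force: 25.0
time: 8.32
ee_pos: [0.5687, 0.1898, 0.2546]
eef_rot: [0.727, 0.687, -0.0, -0.0]
ft_force: [0.3, 0.0, -1.3]
width: 0.0357
grip_force: 25.0
t 8.32 pos [0.5687 0.1898 0.2546] yaw 86.80 shift units [0.008 0.044 0.153] turn 0.01 units width 0.0357 F [ 0.3  0.  -1.3]
```

View pics/w2.png

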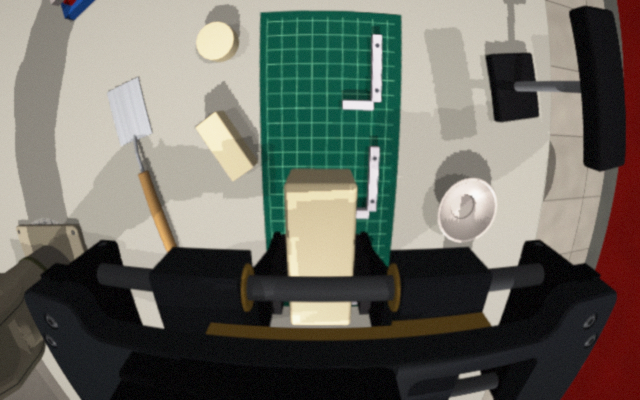

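The bar is firmly held at (320,240). Bay1's L shows its fence face at x≈372 and stop face at y≈100. Bay2's shows its fence at x≈370 and stop at y≈211. Measuring both.

Run:
```python
from h import *
im=cv2.imread('pics/w2.png'); z=np.load('w2.npz'); pose=(z['p'],R.from_quat(z['q']))
h=cv2.cvtColor(im,cv2.COLOR_BGR2HSV); white=(h[...,1]<60)&(h[...,2]>110)
for name,rows,cols,fc,sr in [('bay1',(45,95),(346,366),(355,372+18),(90,112)),('bay2',(152,203),(360,367),(355,388),(203,224))]:
    F=[(fc[0]+np.argmax(white[r_,fc[0]:fc[1]])-.5,r_) for r_ in range(*rows)]
    S=[(c,sr[0]+np.argmax(white[sr[0]:sr[1],c])-.5) for c in range(*cols)]
    F=plane('wrist',F,.014,pose); S=plane('wrist',S,.014,pose)
    k=np.polyfit(F[:,1],F[:,0],1); 
    ey=np.array([k[0],1])/np.hypot(k[0],1); ex=np.array([ey[1],-ey[0]])
    fx=np.median(F@ex); sy=np.median(S@ey)
    c=ex*(fx-.018)+ey*(sy+.044)
    print(name,'jig y yaw %.2f'%np.degrees(np.arctan2(ey[1],ey[0])),'centre',c.round(4),'std',np.std(F@ex).round(4),np.std(S@ey).round(4))
# held bar yaw etc. and bar C / disc
for c in blobs(cream(im),300): print(c[:,0].mean(0).round(),rect('wrist',c,.036,pose),rect('wrist',c,.03,pose))
```

```text
bay1 jig y yaw 86.79 centre [0.6222 0.318 ] std 0.0003 0.0002
bay2 jig y yaw 73.47 centre [0.6081 0.1742] std 0.0054 0.001
[569. 177.] (array([0.99219226, 0.14646735]), (308.5, 157.5), -89.9) (array([0.99879285, 0.1444812 ]), (313.3, 160.0), -89.9)
[320. 229.] (array([0.56249774, 0.10131049]), (138.1, 93.0), 86.2) (array([0.56234094, 0.09861424]), (140.2, 94.5), 86.2)
[568.  31.] (array([0.99223431, 0.39288123]), (191.1, 130.0), 14.5) (array([0.99883569, 0.39477026]), (194.1, 132.0), 14.5)
[224. 147.] (array([0.44482541, 0.22671916]), (92.1, 38.8), -60.6) (array([0.44281808, 0.22599512]), (93.5, 39.4), -60.6)
[320. 313.] (array([ 0.55474023, -0.03895937]), (99.9, 49.9), -3.1) (array([ 0.55446167, -0.04386151]), (101.5, 50.7), -3.1)
[217.  41.] (array([0.44400958, 0.36315808]), (61.3, 52.8), -73.1) (array([0.44198953, 0.36457971]), (62.3, 53.6), -73.1)
```

Run:
```python
from h import *
goto([.6064,.1787,.023],86.79)
```

```text
t 8.38 pos [0.5688 0.1899 0.2548] yaw 86.83 shift units [-0.301  1.276  7.727] turn 0.00 units width 0.0359 F [ 0.6  0.2 -1.7]
```

```bash
python3 -m crank '[[[-0.15,0.64,0],0],[[-0.15,0.64,0.9],0],[[0,0,1],0],[[0,0,1],0],[[0,0,1],0],[[0,0,1],0],[[0,0,1],0],[[0,0,1],0],[[0,0,0.6],0],[[0,0,0.22],0],[[0,0,0],0],[[0,0,0],0]]'; python3 -m crank '[[[0,0,0.05],0],[[0,0,0.05],0],[[0,0,0.05],0],[[0,0,0],0],[[0,0,0],0]]'
```

```text
time: 9.88
ee_pos: [0.6075, 0.1792, 0.0248]
eef_rot: [0.726, 0.688, 0.001, 0.0]
ft_force: [0.5, 0.7, -2.3]
width: 0.0358
grip_force: 25.0
time: 10.5
ee_pos: [0.6068, 0.179, 0.0192]
eef_rot: [0.726, 0.688, 0.0, 0.0]
ft_force: [0.6, 0.3, -1.2]
width: 0.0358
grip_force: 25.0
```

```bash
python3 -m crank '[[[0,0,0.05],0],[[0,0,0],0],[[0,0,0],0]]';python3 -m crank '[[[0,0.1,0],0],[[0,0.1,0],0],[[0,0.07,0],0],[[0,0,0],0]]'
```

```text
time: 10.88
ee_pos: [0.6068, 0.1789, 0.0176]
eef_rot: [0.726, 0.688, -0.0, 0.0]
ft_force: [0.7, -1.0, -1.2]
width: 0.0357
grip_force: 25.0
time: 11.38
ee_pos: [0.6151, 0.1785, 0.0176]
eef_rot: [0.726, 0.688, -0.0, 0.0]
ft_force: [0.8, -0.6, -1.7]
width: 0.0355
grip_force: 25.0
```

```bash
python3 -m crank '[[[-0.1,0,0],0],[[-0.1,0,0],0],[[-0.1,0,0],0],[[0,0,0],0]]'
```

```text
time: 11.88
ee_pos: [0.6145, 0.169, 0.0176]
eef_rot: [0.726, 0.688, -0.0, 0.0]
ft_force: [-0.5, 0.3, -1.4]
width: 0.0364
grip_force: 25.0
```

```bash
python3 -m crank '[[[0,0.05,0],0],[[0,0,0],0]]'; python3 -m crank '[[[-0.05,0,0],0],[[0,0,0],0]]';python3 -m crank '[[[0,0.05,0],0],[[0,0,0],0]]'; python3 -m crank '[[[-0.05,0,0],0],[[0,0,0],0]]'
```

```text
time: 12.12
ee_pos: [0.6153, 0.1695, 0.0175]
eef_rot: [0.726, 0.688, -0.001, -0.0]
ft_force: [-5.3, -1.5, 1.8]
width: 0.0356
grip_force: 25.0
time: 12.38
ee_pos: [0.6152, 0.169, 0.0175]
eef_rot: [0.725, 0.688, 0.0, -0.001]
ft_force: [-4.7, 1.8, -0.3]
width: 0.0359
grip_force: 25.0
time: 12.62
ee_pos: [0.6153, 0.169, 0.0175]
eef_rot: [0.725, 0.689, -0.001, -0.001]
ft_force: [-11.1, 1.3, 5.8]
width: 0.0357
grip_force: 25.0
time: 12.88
ee_pos: [0.6153, 0.1689, 0.0175]
eef_rot: [0.725, 0.689, -0.0, -0.002]
ft_force: [-9.6, 4.9, 2.4]
width: 0.0361
grip_force: 25.0
```

Both contacts are felt, with the fence at about 10 N and the stop at about 5 N. Releasing and rising.

```bash
python3 -m crank '[[[0,0,0],0],[[0,0,0],0],[[0,0,0],0],[[0,0,0],0]]' 0.65;python3 -m crank '[[[0,0,-0.4],0],[[0,0,-0.9],0],[[0,0,-1],0],[[0,0,-1],0],[[0,0,-1],0],[[0,0,-1],0],[[0,0,-1],0],[[0,0,-1],0],[[0.9,0,-0.5],0],[[0.9,0,0],0],[[0,0,0],0],[[0,0,0],0]]'
python3 - <<'E'
from h import *
im,pose=shot('wrist','w3.png')
ey=np.array([.056,.9984]);ex=np.array([.9984,-.056])
for c in blobs(cream(im),300):
    u,v=c[:,0].mean(0)
    if v<250 and 100<u<420:
        q=rect('wrist',c,.036,pose); d=q[0]-[.6138,.1682]; print((u,v),q,'bay2 off',d@ex,d@ey)
goto([.445,.2265,.25],-61)
E
```

```text
time: 13.38
ee_pos: [0.6176, 0.1661, 0.0177]
eef_rot: [0.726, 0.688, 0.0, 0.0]
ft_force: [0.2, -0.8, 0.3]
width: 0.0556
grip_force: 0.0
time: 14.88
ee_pos: [0.6202, 0.2196, 0.252]
eef_rot: [0.726, 0.688, -0.0, 0.0]
ft_force: [0.3, -0.4, -0.4]
width: 0.0566
grip_force: 0.0
(np.float64(192.7987421383648), np.float64(172.93710691823898)) (array([0.44805881, 0.22884865]), (91.5, 48.2), -56.6) bay2 off -0.1688723310107422 0.051270103447265646
(np.float64(184.92957746478874), np.float64(68.53521126760563)) (array([0.44853384, 0.36346848]), (61.2, 53.3), -49.8) bay2 off -0.1759367647753906 0.18570114104492189
t 14.93 pos [0.6204 0.2192 0.2519] yaw 86.90 shift units [-0.072 -5.85   0.06 ] turn -4.01 units width 0.0566 F [ 0.1  0.9 -0.1]
```

View pics/w3.png

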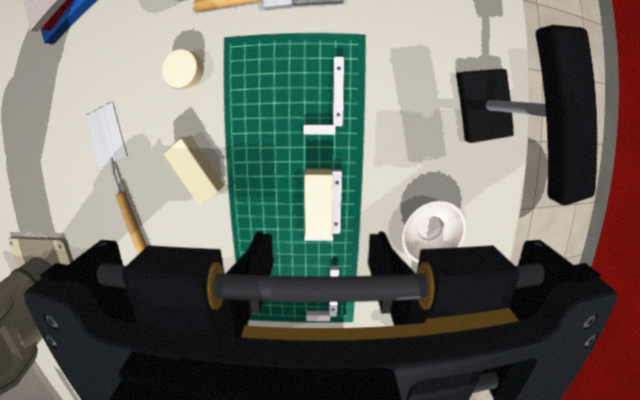

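The picture shows barB flat against bay2's fence at (319,205), barC at (193,172) and the disc at (182,68). Going over barC.

```bash
python3 -m crank '[[[0,-0.97,0],0],[[0,-0.97,0],0],[[0,-0.97,0],0],[[0,-0.97,0],0],[[0,-0.97,0],0],[[0,-0.97,0],0],[[0,0,0.4],-0.8],[[0,0,0.4],-0.8],[[0,0,0.4],-0.8],[[0,0,0.4],-0.8],[[0,0,0.4],-0.8],[[0,0,0],0]]'; python3 -m crank '[[[0,0,0],0]]'
python3 - <<'E'
from h import *
im,pose=shot('wrist','w4.png')
h=cv2.cvtColor(im,cv2.COLOR_BGR2HSV); print(h[150:240:15,320].tolist())
for c in blobs(cream(im),300):
    u,v=c[:,0].mean(0)
    if 60<u<560: print(int(u),int(v),rect('wrist',c,.036,pose), plane('wrist',cv2.boxPoints(cv2.minAreaRect(c)),.036,pose).round(3).tolist())
goto([.445,.2265,.0175],-61)
E
```

```text
time: 16.42
ee_pos: [0.4456, 0.2284, 0.1911]
eef_rot: [0.509, 0.861, -0.001, -0.0]
ft_force: [-0.6, -0.2, 0.1]
width: 0.0564
grip_force: 0.0
time: 16.55
ee_pos: [0.4461, 0.2292, 0.1922]
eef_rot: [0.509, 0.861, 0.0, 0.0]
ft_force: [0.8, -0.7, 0.5]
width: 0.0565
grip_force: 0.0
[[25, 34, 248], [24, 38, 248], [25, 34, 248], [25, 35, 247], [23, 37, 248], [22, 21, 214]]
318 178 (array([0.44357986, 0.22927216]), (93.1, 38.2), -60.6) [[0.448, 0.179], [0.405, 0.261], [0.437, 0.279], [0.483, 0.198]]
380 67 (array([0.44013943, 0.36513718]), (54.4, 53.4), 29.2) [[0.404, 0.374], [0.45, 0.403], [0.476, 0.356], [0.43, 0.328]]
t 16.60 pos [0.4461 0.2294 0.1923] yaw 118.82 shift units [-0.063 -0.084  5.825] turn -0.02 units width 0.0565 F [0.  0.3 0.1]
```

View pics/w4.png

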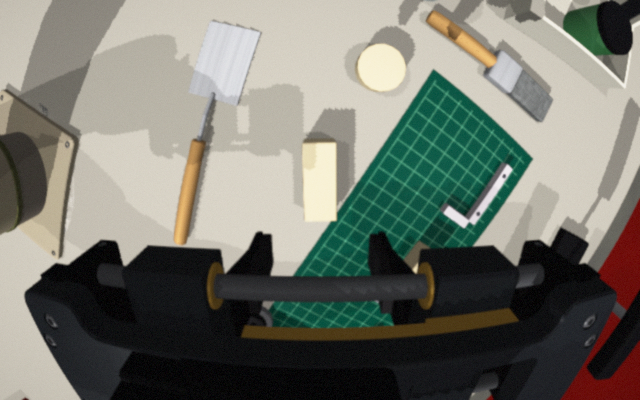

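barC is at (320,180), aligned with the tool; the disc is at (381,67). Grasping barC.

```bash
python3 -m crank '[[[-0.05,-0.08,0.9],0],[[0,0,0.9],0],[[0,0,0.9],0],[[0,0,0.9],0],[[0,0,0.9],0],[[0,0,0.7],0],[[0,0,0.4],0],[[0,0,0.22],0],[[0,0,0],0],[[0,0,0],0]]';python3 -m crank '[[[0,0,0],0],[[0,0,0],0],[[0,0,0],0],[[0,0,0],0],[[0,0,0],0],[[0,0,0],0],[[0,0,0],0]]' 0 25; python3 -m crank '[[[0,0,-0.3],0],[[0,0,-0.7],0],[[0,0,-1],0],[[0,0,-1],0],[[0,0,-0.4],0],[[0,0,0],0.8],[[0,0,0],0.8],[[0,0,0],0.8],[[0,0,0],0.8],[[0,0,0],0.8],[[0,0,0],0],[[0,0,0],0]]'
python3 - <<'E'
from h import *
ey=np.array([.056,.9984]);ex=np.array([.9984,-.056])
t=np.array([.6222,.318])-.008*ex+.008*ey; print(t)
goto([*t,.023],86.79)
E
```

```text
time: 17.85
ee_pos: [0.4448, 0.2273, 0.0177]
eef_rot: [0.508, 0.861, 0.0, 0.0]
ft_force: [-0.4, 0.7, -0.1]
width: 0.0569
grip_force: 0.0
time: 18.73
ee_pos: [0.4446, 0.2271, 0.0172]
eef_rot: [0.508, 0.861, 0.0, 0.0]
ft_force: [0.4, 0.3, 5.0]
width: 0.036
grip_force: 25.0
time: 20.23
ee_pos: [0.4441, 0.2269, 0.1187]
eef_rot: [0.725, 0.689, -0.0, -0.0]
ft_force: [-0.5, -0.1, -1.6]
width: 0.0357
grip_force: 25.0
[0.6146608 0.3264352]
t 20.23 pos [0.4441 0.2269 0.1187] yaw 87.11 shift units [3.599 5.513 3.185] turn 0.04 units width 0.0357 F [-0.5 -0.1 -1.6]
```

```bash
python3 -m crank '[[[0.6,0.92,0],0.04],[[0.6,0.92,0],0],[[0.6,0.92,0],0],[[0.6,0.92,0],0],[[0.6,0.92,0],0],[[0.6,0.92,0],0],[[0,0,0],0],[[0,0,1],0],[[0,0,1],0],[[0,0,0.9],0],[[0,0,0.25],0],[[0,0,0],0]]'; python3 -m crank '[[[0,0,0.1],0],[[0,0,0.07],0],[[0,0,0],0],[[0,0,0],0]]'
python3 - <<'E'
from h import *
goto([.6222,.318,.0175],86.79)
E
```

```text
time: 21.72
ee_pos: [0.6157, 0.3252, 0.0248]
eef_rot: [0.727, 0.686, -0.0, -0.0]
ft_force: [-0.2, 1.1, -1.5]
width: 0.0357
grip_force: 25.0
time: 22.22
ee_pos: [0.616, 0.3254, 0.0196]
eef_rot: [0.727, 0.686, 0.0, 0.0]
ft_force: [0.2, 0.7, -1.8]
width: 0.0357
grip_force: 25.0
t 22.23 pos [0.616  0.3254 0.0196] yaw 86.65 shift units [-0.235  0.222  0.07 ] turn -0.02 units width 0.0357 F [ 0.2  0.7 -1.8]
```

```bash
python3 -m crank '[[[0,0.1,0.05],0],[[-0.12,0.12,0.02],0],[[-0.12,0.03,0],0],[[0,0,0],0]]'; python3 -m crank '[[[0,0.04,0],0],[[0,0,0],0]]'; python3 -m crank '[[[-0.05,0,0],0],[[0,0,0],0]]';python3 -m crank '[[[0,0.04,0],0],[[0,0,0],0]]'; python3 -m crank '[[[-0.05,0,0],0],[[0,0,0],0]]'
```

```text
time: 22.72
ee_pos: [0.6233, 0.3181, 0.0175]
eef_rot: [0.727, 0.686, 0.001, -0.0]
ft_force: [1.7, 4.1, -2.2]
width: 0.0359
grip_force: 25.0
time: 22.98
ee_pos: [0.6237, 0.3182, 0.0174]
eef_rot: [0.727, 0.686, -0.0, -0.0]
ft_force: [-3.0, 3.5, 0.0]
width: 0.0356
grip_force: 25.0
time: 23.22
ee_pos: [0.6237, 0.318, 0.0176]
eef_rot: [0.727, 0.687, 0.001, -0.001]
ft_force: [-0.2, 7.2, -1.0]
width: 0.0359
grip_force: 25.0
time: 23.48
ee_pos: [0.6241, 0.318, 0.0175]
eef_rot: [0.727, 0.687, 0.0, -0.001]
ft_force: [-3.3, 7.7, -0.4]
width: 0.0359
grip_force: 25.0
time: 23.72
ee_pos: [0.6241, 0.3179, 0.0177]
eef_rot: [0.727, 0.687, 0.001, -0.002]
ft_force: [-1.9, 10.0, -1.6]
width: 0.036
grip_force: 25.0
```

Stop contact is solid; pressing a bit more on the fence side, then releasing.

```bash
python3 -m crank '[[[0,0.08,0],0],[[0,0,0],0],[[0,0,0],0]]'; python3 -m crank '[[[0,0,0],0],[[0,0,0],0],[[0,0,0],0],[[0,0,0],0]]' 0.65;python3 -m crank '[[[0,0,-0.4],0],[[0,0,-0.9],0],[[0,0,-1],0],[[0,0,-1],0],[[0,0,-1],0],[[0,0,-1],0],[[0,0,0],0],[[0,0,0],0]]';  python3 - <<'E'
from h import *
goto([.44,.3645,.19],None)
im,pose=shot('wrist','w5.png')
for c in blobs(cream(im),300):
    u,v=c[:,0].mean(0)
    if 60<u<560: print(int(u),int(v),rect('wrist',c,.03,pose),rect('wrist',c,.036,pose))
E
```

```text
time: 24.1
ee_pos: [0.6246, 0.318, 0.0175]
eef_rot: [0.727, 0.687, -0.0, -0.003]
ft_force: [-9.3, 8.8, 2.9]
width: 0.0359
grip_force: 25.0
time: 24.6
ee_pos: [0.628, 0.3138, 0.0173]
eef_rot: [0.728, 0.686, -0.0, 0.0]
ft_force: [0.0, 0.2, -0.4]
width: 0.0557
grip_force: 0.0
time: 25.6
ee_pos: [0.6275, 0.3143, 0.1763]
eef_rot: [0.727, 0.686, -0.0, 0.0]
ft_force: [-0.5, -0.2, -0.1]
width: 0.0564
grip_force: 0.0
t 25.60 pos [0.6275 0.3143 0.1763] yaw 86.65 shift units [ 1.306 -6.336 -0.459]  width 0.0564 F [-0.5 -0.2 -0.1]
295 180 (array([0.6006358 , 0.31812723]), (88.8, 36.9), 88.4) (array([0.60123138, 0.31966196]), (87.1, 36.2), 88.4)
161 148 (array([0.44677063, 0.36479459]), (63.4, 54.2), -29.9) (array([0.45035214, 0.36542371]), (62.2, 53.1), -29.9)
```

View pics/w5.png

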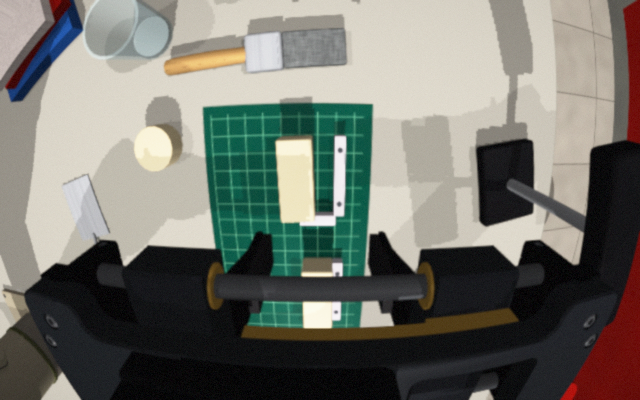

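barC lies 23 mm off the fence at (295,180), because the announced knock happened as the arm left. Regrasping it and putting it home again.

```bash
python3 - <<'E'
from h import *
goto([.601,.319,.0175],88.4)
E
python3 -m crank '[[[0.1,-0.89,0],-0.2],[[0,0,0.8],0],[[0,0,0.9],0],[[0,0,0.9],0],[[0,0,0.9],0],[[0,0,0.8],0],[[0,0,0.6],0],[[0,0,0.33],0],[[0,0,0],0],[[0,0,0],0]]'
python3 - <<'E'
from h import *
goto([.601,.319,.0175],88.4)
E
```

```text
t 25.65 pos [0.6273 0.3141 0.1756] yaw 86.65 shift units [ 0.116 -0.881  5.271] turn -0.22 units width 0.0562 F [0.6 0.5 0.5]
time: 26.9
ee_pos: [0.6016, 0.3194, 0.0203]
eef_rot: [0.718, 0.696, 0.001, 0.0]
ft_force: [-1.1, -0.2, 0.1]
width: 0.0564
grip_force: 0.0
t 26.90 pos [0.6016 0.3194 0.0203] yaw 88.25 shift units [-0.013 -0.019  0.095] turn -0.02 units width 0.0564 F [-1.1 -0.2  0.1]
```

```bash
python3 -m crank '[[[0,0,0.08],0],[[0,0,0],0],[[0,0,0],0],[[0,0,0],0],[[0,0,0],0],[[0,0,0],0],[[0,0,0],0],[[0,0,0],0]]' 0 25; python3 -m crank '[[[0.1,0,0],0.2],[[0,0.2,0],0],[[0,0.2,0],0],[[0,0.2,0],0],[[0,0.1,0],0],[[0,0,0],0]]';python3 -m crank '[[[-0.1,0,0],0],[[-0.1,0,0],0],[[0,0,0],0]]';python3 -m crank '[[[0,0.08,0],0],[[0,0,0],0]]';python3 -m crank '[[[-0.08,0,0],0],[[0,0,0],0]]'
```

```text
time: 27.9
ee_pos: [0.6013, 0.319, 0.0172]
eef_rot: [0.718, 0.696, 0.0, 0.0]
ft_force: [0.0, -0.5, 4.1]
width: 0.0357
grip_force: 25.0
time: 28.65
ee_pos: [0.6219, 0.322, 0.0172]
eef_rot: [0.727, 0.686, 0.0, -0.001]
ft_force: [-1.1, 0.8, 4.9]
width: 0.0357
grip_force: 25.0
time: 29.02
ee_pos: [0.6219, 0.3174, 0.0175]
eef_rot: [0.727, 0.687, 0.002, -0.001]
ft_force: [2.8, 8.6, -0.3]
width: 0.0357
grip_force: 25.0
time: 29.28
ee_pos: [0.6226, 0.3175, 0.0173]
eef_rot: [0.727, 0.687, 0.001, -0.002]
ft_force: [-4.3, 6.7, 3.9]
width: 0.036
grip_force: 25.0
time: 29.52
ee_pos: [0.6226, 0.3173, 0.0177]
eef_rot: [0.727, 0.687, 0.002, -0.003]
ft_force: [-1.5, 12.7, 0.5]
width: 0.0356
grip_force: 25.0
```

```bash
python3 -m crank '[[[0.06,0.08,0],0],[[0,0.05,0],0],[[0,0,0],0],[[0,0,0],0]]'; python3 -m crank '[[[0,0,0],0],[[0,0,0],0],[[0,0,0],0],[[0,0,0],0]]' 0.65;python3 -m crank '[[[0,0,-0.4],0],[[0,0,-0.9],0],[[0,0,-1],0],[[0,0,-1],0],[[0,0,-1],0],[[0,0,-1],0],[[0,-0.9,0],0],[[0,-0.9,0],0],[[0,0,0],0],[[0,0,0],0]]';  python3 - <<'E'
from h import *
goto([.44,.3645,.19],None)
im,pose=shot('wrist','w6.png')
for c in blobs(cream(im),300):
    u,v=c[:,0].mean(0)
    if 60<u<560: print(int(u),int(v),rect('wrist',c,.03,pose),rect('wrist',c,.036,pose))
E
```

```text
time: 30.02
ee_pos: [0.6246, 0.3174, 0.0173]
eef_rot: [0.727, 0.687, -0.001, -0.003]
ft_force: [-11.6, 7.1, 8.6]
width: 0.0356
grip_force: 25.0
time: 30.52
ee_pos: [0.6284, 0.3132, 0.0169]
eef_rot: [0.728, 0.686, -0.0, 0.0]
ft_force: [0.5, 0.2, 0.9]
width: 0.0557
grip_force: 0.0
time: 31.78
ee_pos: [0.5751, 0.3166, 0.1767]
eef_rot: [0.728, 0.686, 0.0, 0.0]
ft_force: [0.1, -0.8, -1.1]
width: 0.0567
grip_force: 0.0
t 31.77 pos [0.5751 0.3166 0.1767] yaw 86.61 shift units [ 1.328 -4.589 -0.449]  width 0.0567 F [ 0.1 -0.8 -1.1]
367 179 (array([0.62402441, 0.31666873]), (88.1, 37.5), 86.2) (array([0.62314813, 0.31827258]), (86.3, 36.8), 86.2)
198 146 (array([0.44266556, 0.36562692]), (55.6, 53.4), -54.1) (array([0.44530341, 0.36628223]), (54.5, 52.4), -54.1)
359 313 (array([0.61318243, 0.14285596]), (43.6, 37.2), 84.3) (array([0.61251624, 0.14782761]), (42.7, 36.5), 84.3)
```

View pics/w6.png

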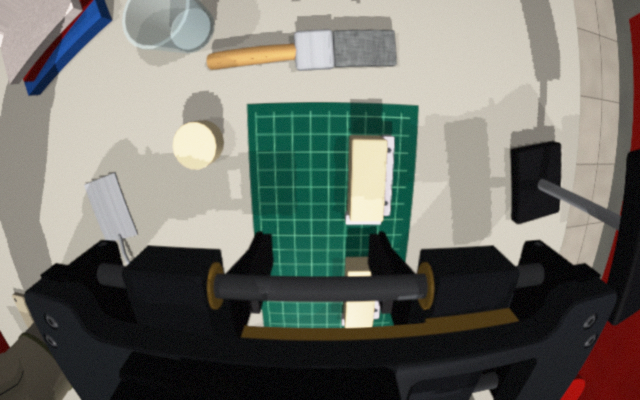

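barC is home again at (367,180), flush with the fence and stop. Now the disc at (197,145).

```bash
python3 -m crank '[[[0.27,-0.91,0],0],[[0.27,-0.91,0],0],[[0.27,-0.91,0],0],[[0.27,-0.91,0],0],[[0.27,-0.91,0],0],[[0,0,1],0],[[0,0,1],0],[[0,0,1],0],[[0,0,1],0],[[0,0,0.8],0],[[0,0,0.6],0],[[0,0,0],0]]' 0.88; python3 -m crank '[[[0,0,0.12],0],[[0,0,0],0],[[0,0,0],0]]';python3 - <<'E'
from h import *
goto([.4415,.365,.010],None)
E
python3 -m crank '[[[0,0,0],0],[[0,0,0],0],[[0,0,0],0],[[0,0,0],0],[[0,0,0],0],[[0,0,0],0],[[0,0,0],0],[[0,0,0],0]]' 0 25;  python3 -m crank '[[[0,0,-0.3],0],[[0,0,-0.7],0],[[0,0,-1],0],[[0,0,-1],0],[[0,0,-1],0],[[0,0,-1],0],[[0,0,-1],0],[[0,0,-1],0],[[0,0,-0.4],0],[[0,0,0],0],[[0,0,0],0]]'
python3 - <<'E'
from h import *
goto([.5331,-.2345,.22],None)
im,pose=shot('wrist','w7.png')
for c in blobs(cream(im),300):
    u,v=c[:,0].mean(0)
    if 60<u<560: print(int(u),int(v),rect('wrist',c,pose[0][2]+.02,pose))
E
```

```text
time: 33.33
ee_pos: [0.4401, 0.3649, 0.0129]
eef_rot: [0.728, 0.686, -0.001, -0.0]
ft_force: [-0.2, 0.5, 0.5]
width: 0.0768
grip_force: 0.0
time: 33.7
ee_pos: [0.4406, 0.3656, 0.011]
eef_rot: [0.727, 0.686, 0.0, 0.0]
ft_force: [0.8, 0.2, 0.7]
width: 0.0762
grip_force: 0.0
t 33.70 pos [0.4406 0.3656 0.011 ] yaw 86.65 shift units [-0.018  0.031  0.033]  width 0.0762 F [0.8 0.2 0.7]
time: 34.7
ee_pos: [0.4404, 0.3654, 0.0105]
eef_rot: [0.727, 0.686, 0.0, 0.0]
ft_force: [0.9, -0.2, 0.8]
width: 0.0511
grip_force: 25.0
time: 36.08
ee_pos: [0.4399, 0.365, 0.2313]
eef_rot: [0.727, 0.686, -0.001, -0.0]
ft_force: [-0.2, 0.5, -0.4]
width: 0.0514
grip_force: 25.0
t 36.08 pos [0.4399 0.365  0.2313] yaw 86.65 shift units [-19.766   4.268   0.396]  width 0.0514 F [-0.2  0.5 -0.4]
319 251 (array([0.43916345, 0.37533691]), (50.2, 34.3), -2.5)
462 200 (array([0.51516687, 0.39607748]), (35.1, 14.4), 86.3)
```

```bash
python3 -m crank '[[[-0.99,0.21,0],0],[[-0.99,0.21,0],0],[[-0.99,0.21,0],0],[[-0.99,0.21,0],0],[[-0.99,0.21,0],0],[[-0.99,0.21,0],0],[[-0.99,0.21,0],0],[[-0.99,0.21,0],0],[[-0.99,0.21,0],0],[[-0.99,0.21,0],0],[[-0.99,0.21,0],0],[[-0.99,0.21,0],0]]'; python3 -m crank '[[[-0.99,0.21,0],0],[[-0.99,0.21,0],0],[[-0.99,0.21,0],0],[[-0.99,0.21,0],0],[[-0.99,0.21,0],0],[[-0.99,0.21,0],0],[[-0.99,0.21,0],0],[[-0.96,0.21,0],0],[[0,0,0],0],[[0,0,0],0],[[0,0,0],0]]';  python3 - <<'E'
from h import *
goto([.5331,-.2345,.095],None)
im,pose=shot('wrist','w8.png'); print(pose[0],pose[1].as_quat())
E
```

```text
time: 37.62
ee_pos: [0.4945, 0.0042, 0.2315]
eef_rot: [0.727, 0.686, -0.0, -0.001]
ft_force: [-0.1, 0.7, -1.5]
width: 0.0513
grip_force: 25.0
time: 39.0
ee_pos: [0.5315, -0.2328, 0.2323]
eef_rot: [0.727, 0.687, 0.0, -0.0]
ft_force: [0.6, 0.7, -0.7]
width: 0.0513
grip_force: 25.0
t 39.00 pos [ 0.5315 -0.2328  0.2323] yaw 86.74 shift units [-0.054  0.058  4.577]  width 0.0513 F [ 0.6  0.7 -0.7]
[ 0.53147123 -0.23284243  0.23231444] [ 7.26940741e-01  6.86700169e-01  4.68595045e-05 -1.87402932e-04]
```

View pics/w8.png

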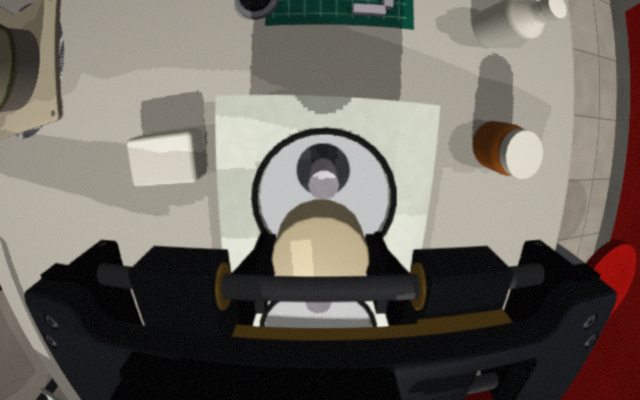

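The disc is held above the left port, whose ring centre is about (324,198). The pedestal top shows at (322,180). Checking by ray casting and an adjusted descent.

Run:
```python
from h import *
im=cv2.imread('pics/w8.png'); s,p,q=state(); pose=(p,q)
print('ped',plane('wrist',[[322,181]],.085,pose))
g=cv2.cvtColor(im,cv2.COLOR_BGR2GRAY); P=[]
for cx,cy,a,b in [(324,200,60,76)]:
    yy,xx=np.mgrid[:400,:640]; d=np.hypot(xx-cx,yy-cy); m=(g<60)&(d>a)&(d<b+4)&(yy<205)
    P=plane('wrist',np.argwhere(m)[:,::-1],.14,pose); A=np.c_[2*P,np.ones(len(P))]; s=np.linalg.lstsq(A,(P**2).sum(1),rcond=None)[0]
    print('port',s[:2].round(4),'r',np.sqrt(s[2]+s[0]**2+s[1]**2).round(4),len(P))
```

```text
ped [[ 0.53221044 -0.23077557]]
port [ 0.5334 -0.2346] r 0.0611 1175
```

```bash
python3 -m crank '[[[-0.05,0.06,0.5],0],[[0,0,0.8],0],[[0,0,0.8],0],[[0,0,0.7],0],[[0,0,0.6],0],[[0,0,0.5],0],[[0,0,0.4],0],[[0,0,0.15],0],[[0,0,0],0],[[0,0,0],0]]'; python3 -m crank '[[[0,0,0.05],0],[[0,0,0],0],[[0,0,0],0]]'
```

```text
time: 40.3
ee_pos: [0.5335, -0.2358, 0.0996]
eef_rot: [0.727, 0.686, 0.0, 0.0]
ft_force: [-0.6, 0.4, -1.0]
width: 0.0512
grip_force: 25.0
time: 40.67
ee_pos: [0.5331, -0.2357, 0.0975]
eef_rot: [0.727, 0.686, -0.0, 0.0]
ft_force: [-0.2, -0.8, 0.3]
width: 0.0513
grip_force: 25.0
```

```bash
python3 -m crank '[[[0,0,0.05],0],[[0,0,0],0],[[0,0,0],0]]'; python3 -m crank '[[[0,0,0.03],0],[[0,0,0],0],[[0,0,0],0]]'
```

```text
time: 41.05
ee_pos: [0.5331, -0.2357, 0.0959]
eef_rot: [0.727, 0.686, -0.0, 0.0]
ft_force: [0.3, 0.6, -0.2]
width: 0.0513
grip_force: 25.0
time: 41.42
ee_pos: [0.5332, -0.2357, 0.0955]
eef_rot: [0.727, 0.686, 0.0, 0.0]
ft_force: [-2.9, 1.5, 6.1]
width: 0.0512
grip_force: 25.0
```

Contact at the expected height. Releasing slowly, rising, then going to look.

```bash
python3 -m crank '[[[0,0,0],0],[[0,0,0],0],[[0,0,0],0]]' 0.68; python3 -m crank '[[[0,0,0],0],[[0,0,0],0],[[0,0,0],0]]' 0.76;python3 -m crank '[[[0,0,-0.3],0],[[0,0,-0.7],0],[[0,0,-1],0],[[0,0,-1],0],[[0,0,-1],0],[[0,0,-1],0],[[0,0,0],0],[[0,0,0],0]]';  python3 - <<'E'
from h import *
im,pose=shot('wrist','w9.png')
for c in blobs(cream(im),300):
    u,v=c[:,0].mean(0)
    if 60<u<560: print(int(u),int(v),rect('wrist',c,.115,pose))
goto([.463,-.008,.2],None)
t,_=shot('top','top1.png'); shot('scene','scene1.png')
for c in blobs(cream(t),150):
    u,v=c[:,0].mean(0)
    if 130<v<260: print('top',round(u),round(v),rect('top',c,.115 if u>400 else .034))
E
```

```text
time: 41.8
ee_pos: [0.5331, -0.2357, 0.0949]
eef_rot: [0.727, 0.686, -0.0, -0.0]
ft_force: [0.2, -0.9, 0.3]
width: 0.0592
grip_force: 0.0
time: 42.18
ee_pos: [0.5331, -0.2357, 0.095]
eef_rot: [0.727, 0.686, -0.0, 0.0]
ft_force: [-0.6, 0.3, -1.0]
width: 0.0657
grip_force: 0.0
time: 43.18
ee_pos: [0.5329, -0.2356, 0.2448]
eef_rot: [0.727, 0.686, -0.0, -0.0]
ft_force: [0.3, -0.4, -0.8]
width: 0.066
grip_force: 0.0
320 185 (array([ 0.53198608, -0.23384392]), (50.3, 50.0), -3.3)
t 43.23 pos [ 0.5327 -0.2355  0.2444] yaw 86.65 shift units [ 7.435 -2.761  1.484]  width 0.0663 F [-0.5 -0.6  0.4]
top 541 221 (array([ 0.418168  , -0.47443143]), (723.7, 179.7), -12.6)
top 508 142 (array([ 0.68223175, -0.43286652]), (225.2, 23.9), -13.8)
top 273 169 (array([0.61452588, 0.16981319]), (88.1, 36.1), 86.0)
top 218 164 (array([0.62397644, 0.31651147]), (91.1, 34.9), 86.5)
top 430 198 (array([ 0.53252881, -0.23213245]), (49.1, 48.6), -62.3)
```

View pics/top1.png

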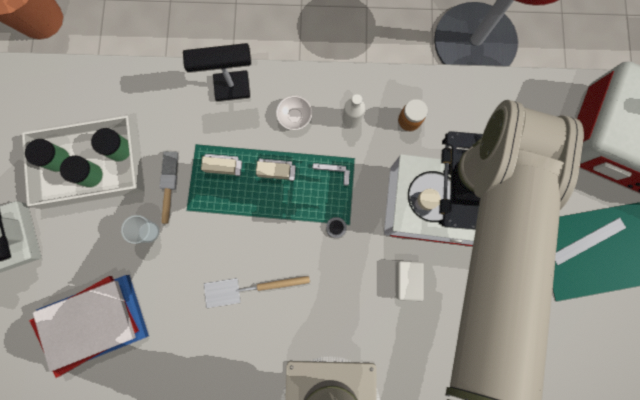

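The top view shows both bars in bays at (220,164) and (275,169), and the disc centred in the left port at (430,198). Next is a check of the bars from above with the wrist camera.

```bash
python3 -m crank '[[[0.98,0.02,0],0],[[0.98,0.02,0],0],[[0.98,0.02,0],0],[[0.98,0.02,0],0],[[0.98,0.02,0],0],[[0.98,0.02,0],0],[[0.98,0.02,0],0],[[0.98,0.02,0],0],[[0.98,0.02,0],0],[[0.98,0.02,0],0],[[0.98,0.02,0],0],[[0,0,0],0]]' 0; python3 -m crank '[[[0.3,0,0],0],[[0,0,0],0],[[0,0,0],0]]'
python3 - <<'E'
from h import *
im,pose=shot('wrist','w10.png')
ey=np.array([.0563,.9984]);ex=np.array([.9984,-.0563])
C=[]
for c in blobs(cream(im),300):
    u,v=c[:,0].mean(0)
    if 60<u<560: C.append(rect('wrist',c,.036,pose)); print(int(u),int(v),C[-1])
goto([.463,-.008,.2],None)
cv2.imwrite('pics/w10c.png',cv2.resize(im[40:260,220:460],None,fx=2.7,fy=2.7,interpolation=cv2.INTER_CUBIC))
E
```

```text
time: 44.82
ee_pos: [0.558, 0.0896, 0.2445]
eef_rot: [0.726, 0.688, -0.0, -0.001]
ft_force: [-0.5, -0.7, -0.2]
width: 0.0004
grip_force: 0.0
time: 45.2
ee_pos: [0.5592, 0.0951, 0.245]
eef_rot: [0.728, 0.686, -0.0, 0.0]
ft_force: [-0.5, 0.7, -0.7]
width: 0.0005
grip_force: 0.0
362 107 (array([0.61348822, 0.16971043]), (87.3, 36.3), 87.3)
62 213 (array([0.10983418, 0.04252737]), (154.5, 81.0), -81.4)
362 13 (array([0.62025232, 0.28618878]), (37.9, 36.0), -1.1)
t 45.25 pos [0.5592 0.0951 0.245 ] yaw 86.60 shift units [-3.621 -2.997  1.501]  width -0.0000 F [ 0.2  0.2 -0.9]
```

View pics/w10c.png

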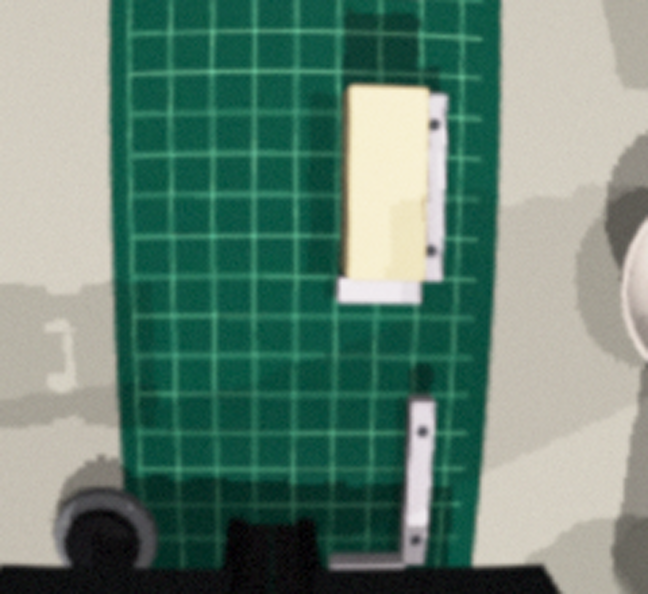

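barB looks flush against both fence and stop (crop (385,280)). Checking the number for the stop gap, and the button's position.

Run:
```python
from h import *
s,p,q=state(); pose=(p,q); im=cv2.imread('pics/w10.png'); h=cv2.cvtColor(im,cv2.COLOR_BGR2HSV)
ey=np.array([.0563,.9984]);ex=np.array([.9984,-.0563]); U=lambda x,y:[220+x/2.7-.3,40+y/2.7-.3]
back=plane('wrist',[U(345,303),U(380,303),U(415,303)],.014,pose)@ey
end=plane('wrist',[U(350,279),U(380,280),U(415,281)],.036,pose)@ey
print('stop face',back+.012,'bar end',end)
fb=plane('wrist',[U(447,100),U(444,180),U(441,270)],.014,pose)@ex; be=plane('wrist',[U(429,100),U(427,180),U(425,270)],.036,pose)@ex
print('fence face',fb-.012,'bar side',be)
g=h[...,2]<70; yy,xx=np.mgrid[:400,:640]; g&=(np.hypot(xx-259,yy-236)<19)
e=np.argwhere(g)[:,::-1]; print('button px',e.mean(0)); print('button',plane('wrist',[U(103,530)],.022,pose))
```

```text
stop face [0.15762773 0.15776335 0.1579696 ] bar end [0.16014267 0.1598289  0.15960845]
fence face [0.62206558 0.62113705 0.620854  ] bar side [0.62135898 0.62088467 0.62096212]
button px [259.55837563 238.4606599 ]
button [[0.46580456 0.00459027]]
```

A possible 2 mm gap remains at barB's stop, so I'll nudge its +y end with the closed fingers.

```bash
python3 - <<'E'
from h import *
goto([.6165,.236,.012],86.79)
E
python3 -m crank '[[[0.95,0.34,0],0],[[0.95,0.34,0],0],[[0.95,0.34,0],0],[[0.95,0.34,0],0],[[0.88,0.34,0],0],[[0,0,0],0],[[0,0,0],0]]'
python3 - <<'E'
from h import *
goto([.6165,.236,.012],86.79)
E
```

```text
t 45.25 pos [0.5592 0.0951 0.245 ] yaw 86.60 shift units [4.804 1.627 7.765] turn -0.02 units width -0.0000 F [ 0.2  0.2 -0.9]
time: 46.12
ee_pos: [0.6183, 0.2319, 0.2449]
eef_rot: [0.728, 0.686, -0.0, 0.0]
ft_force: [-0.2, -1.0, 0.4]
width: 0.0005
grip_force: 0.0
t 46.12 pos [0.6183 0.2319 0.2449] yaw 86.60 shift units [ 0.138 -0.068  7.764] turn -0.02 units width 0.0005 F [-0.2 -1.   0.4]
```

```bash
python3 -m crank '[[[0.14,-0.07,0.9],0],[[0,0,0.95],0],[[0,0,0.95],0],[[0,0,0.95],0],[[0,0,0.95],0],[[0,0,0.95],0],[[0,0,0.95],0],[[0,0,0.7],0],[[0,0,0.4],0],[[0,0,0],0],[[0,0,0],0]]'; python3 -m crank '[[[-0.1,0,0],0],[[-0.1,0,0],0],[[-0.1,0,0],0],[[0,0,0],0]]';python3 -m crank '[[[-0.1,0,0],0],[[0,0,0],0]]';python3 -m crank '[[[-0.05,0,0],0],[[0,0,0],0]]'
```

```text
time: 47.5
ee_pos: [0.617, 0.2376, 0.0151]
eef_rot: [0.727, 0.686, 0.001, 0.0]
ft_force: [-0.6, -0.3, 0.9]
width: 0.0005
grip_force: 0.0
time: 48.0
ee_pos: [0.616, 0.2278, 0.0141]
eef_rot: [0.728, 0.686, -0.0, 0.0]
ft_force: [-0.4, -0.6, 0.9]
width: 0.0006
grip_force: 0.0
time: 48.25
ee_pos: [0.6157, 0.225, 0.014]
eef_rot: [0.728, 0.686, -0.0, 0.0]
ft_force: [0.1, 0.5, -0.0]
width: 0.0008
grip_force: 0.0
time: 48.5
ee_pos: [0.6156, 0.2238, 0.014]
eef_rot: [0.727, 0.686, 0.0, 0.0]
ft_force: [-0.3, -0.7, 0.7]
width: 0.0006
grip_force: 0.1
```

```bash
for i in 1 ; do python3 -m crank '[[[-0.05,0,0],0],[[0,0,0],0]]';python3 -m crank '[[[-0.05,0,0],0],[[0,0,0],0]]';python3 -m crank '[[[-0.05,0,0],0],[[0,0,0],0]]'; done | grep -E "ee_pos|ft"
```

```text
ee_pos: [0.6155, 0.2231, 0.0142]
ft_force: [1.3, 3.4, -0.3]
ee_pos: [0.6155, 0.223, 0.0146]
ft_force: [1.2, 7.5, 0.5]
ee_pos: [0.6154, 0.2229, 0.015]
ft_force: [1.3, 11.3, -0.1]
```

It stalls with force rising linearly to 11 N, so barB is against its stop. Backing off and going to the button.

```bash
python3 -m crank '[[[0.35,0,0],0],[[0,0,-0.6],0],[[0,0,-1],0],[[0,0,-1],0],[[0,0,-1],0],[[0,0,-1],0],[[0,0,-0.5],0],[[0,0,0],0]]' | grep ee_pos
python3 - <<'E'
from h import *
goto([.465,-.03,.16],None)
E
```

```text
ee_pos: [0.6165, 0.2296, 0.1682]
t 50.25 pos [0.6165 0.2296 0.1682] yaw 86.62 shift units [-8.937 -4.531  0.263]  width 0.0002 F [-0.1  0.4  0.3]
```

```bash
python3 -m crank '[[[-0.9,-0.45,0],0],[[-0.9,-0.45,0],0],[[-0.9,-0.45,0],0],[[-0.9,-0.45,0],0],[[-0.9,-0.45,0],0],[[-0.9,-0.45,0],0],[[-0.9,-0.45,0],0],[[-0.9,-0.45,0],0],[[-0.9,-0.45,0],0],[[-0.9,-0.45,0],0],[[0,0,0],0],[[0,0,0],0]]' | grep ee_pos
python3 - <<'E'
from h import *
im,pose=shot('wrist','w11.png'); h=cv2.cvtColor(im,cv2.COLOR_BGR2HSV)
for c in blobs((h[...,2]<75),200):
    (u,v),rr=cv2.minEnclosingCircle(c)
    if rr<60: print(u,v,rr,plane('wrist',[[u,v]],.022,pose))
for c in blobs(cream(im),300):
    u,v=c[:,0].mean(0)
    if 60<u<560: print(int(u),int(v),rect('wrist',c,.036,pose))
goto([.465,-.006,.035],None)
E
```

```text
ee_pos: [0.4653, -0.0314, 0.1665]
18.0 189.4257354736328 50.58423614501953 [[-0.00770632 -0.00592834]]
317.3057556152344 158.81654357910156 20.6690673828125 [[ 0.46249923 -0.00498121]]
350.5 139.5 28.363807678222656 [[0.49672292 0.01288508]]
417.0 151.5 25.597949981689453 [[ 0.56586264 -0.00190333]]
450.0 148.5 21.66227912902832 [[6.03509482e-01 4.89933825e-04]]
382.5 142.85484313964844 16.481172561645508 [[0.52915605 0.00818043]]
0.0 334.0 21.000099182128906 [[-0.39804964 -0.37376134]]
456 17 (array([0.60759229, 0.13986841]), (44.8, 42.6), -2.6)
t 51.80 pos [ 0.4655 -0.031   0.1666] yaw 86.70 shift units [ 0.831 -0.061  4.388]  width 0.0007 F [ 0.3  1.1 -0.4]
```

View pics/w11.png

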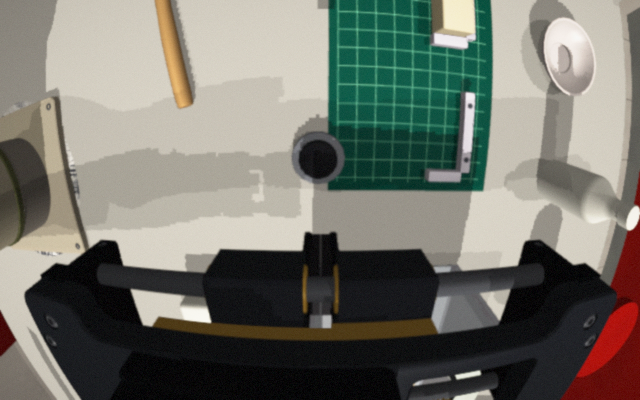

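The button is at (317,159) → (0.4625, −0.005). Pressing.

```bash
python3 -m crank '[[[0.86,-0.15,0],0],[[0,0,0.9],0],[[0,0,0.9],0],[[0,0,0.9],0],[[0,0,0.9],0],[[0,0,0.6],0],[[0,0,0.2],0],[[0,0,0],0],[[0,0,0],0]]' | grep -E "ee_p|ft"; python3 -m crank '[[[0,0,0.15],0],[[0,0,0.1],0],[[0,0,0.1],0],[[0,0,0],0],[[0,0,0],0]]'| grep -E "ee_p|ft"
```

```text
ee_pos: [0.4631, -0.0056, 0.0358]
ft_force: [0.6, -0.3, -0.6]
ee_pos: [0.4625, -0.0058, 0.0246]
ft_force: [-0.3, -0.3, -0.2]
```

```bash
python3 -m crank '[[[0,0,0.1],0],[[0,0,0.1],0],[[0,0,0],0]]'| grep -E "ee_p|ft";python3 -m crank '[[[0,0,0.07],0],[[0,0,0],0],[[0,0,0],0]]'| grep -E "ee_p|ft";python3 -m crank '[[[0,0,0.07],0],[[0,0,0],0],[[0,0,0],0]]'| grep -E "ee_p|ft"
```

```text
ee_pos: [0.4627, -0.0059, 0.0186]
ft_force: [0.6, -0.5, 3.0]
ee_pos: [0.4627, -0.0059, 0.0166]
ft_force: [0.4, -0.5, 4.9]
ee_pos: [0.4628, -0.0059, 0.016]
ft_force: [-9.2, -0.6, 30.4]
```

Bottomed out at 30 N. Letting go and taking a final look.

```bash
python3 -m crank '[[[0,0,-0.3],0],[[0,0,-0.8],0],[[0,0,-1],0],[[0,0,-1],0],[[0,0,-1],0],[[0,0,-1],0],[[0,0,0],0],[[0,0,0],0]]'| grep -E "ee_p|ft|time"
python3 - <<'E'
from h import *
t,_=shot('top','top2.png')
for c in blobs(cream(t),150):
    u,v=c[:,0].mean(0)
    if 130<v<260 and u<460: print('top',round(u),round(v),rect('top',c,.115 if u>400 else .034))
E
```

```text
time: 55.68
ee_pos: [0.4618, -0.0059, 0.1665]
ft_force: [0.1, 0.5, 0.5]
top 374 254 (array([ 0.31826346, -0.1012351 ]), (590.0, 163.6), 8.5)
top 218 164 (array([0.62367627, 0.31653049]), (91.1, 35.5), 86.5)
top 273 169 (array([0.61450671, 0.16785623]), (89.0, 35.1), 86.7)
top 430 198 (array([ 0.53198645, -0.23233777]), (48.4, 47.4), -0.7)
top 327 210 (array([0.50682074, 0.01919734]), (185.7, 13.8), 6.3)
```

View pics/top2.png

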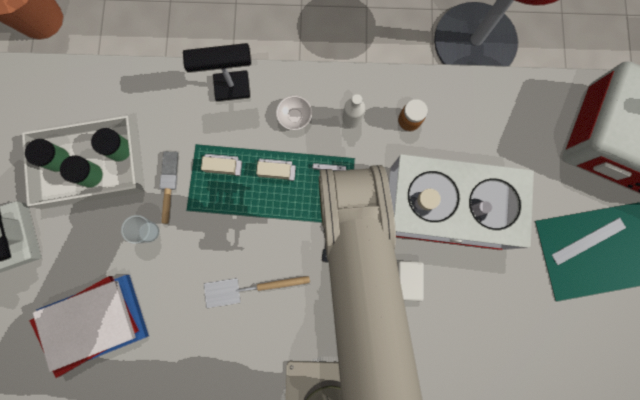

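Both bars are home at (218,164) and (273,169), the disc is in the left port at (430,198), and nothing else has moved. Handing in.

```bash
python3 -c "
from bench import r
print(r.close_job())"
```

```text
the job is handed in; nothing more can be done
None
```

The job is handed in, but the judge returned no verdict: by my last pictures, barB is home in bay2, barC is home in bay1 (put back after it was knocked aside), the disc is centred on the port1 pedestal, the button was pressed fully down and let go, and barA was absent.

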